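# Push a battery pack through the spring gate of its charging bay and mate it

## Robot

A 7-joint arm with a two-finger parallel gripper is mounted at the origin on the work surface. World frame = base frame: x ahead of the robot, y to its left, z up, the work surface at z = 0. Lengths are in m, angles in degrees, forces in N, time in s.
With the tool pointing down it reaches from about 0.35 to 0.9 m from the base axis. Payload 8.1 kg.
Tool frame: the origin (TCP) lies at the very end of the fingers, on their centre line; the grasp point (between the pads) lies 19 mm behind it; z points along the fingers, y is the direction in which the jaws open and shut (so a half turn about z gives the same grasp; the last joint's range is limited). The gripper opens to 85 mm and grips with 20 to 120 N. Pads are 22 mm wide; open, the fingers measure 114 mm over their backs; the gripper's body (76 mm by 85 mm) begins 54 mm behind the grasp point. The pads swing forward as they close: fully open they stand 13 mm farther back than shut.
Start: joints at [70.497, 24.895, 1.432, 90.138, -0.665, 64.973, -4.303], TCP at [0.147, -0.607, 0.231] pointing down, gripper open.
Joint ranges: [-149.89, 149.89], [-25.12, 119.58], [-72.63, 75.52], [4.76, 147.25], [-75.54, 255.54], [6.69, 114.76], [-157.13, 157.13]. Speed limits (degrees/s): [127.2, 127.2, 172.46, 172.46, 180, 180, 180].

## Interface

Orientations are given as [roll, pitch, yaw] about the fixed x, y, z axes, in that order (R = Rz(yaw) Ry(pitch) Rx(roll)).
In Python, from station import * gives the robot as it stands.
- The arm moves only by the tool step_arm, never from a script. Its argument "steps" is one flat list of numbers, 5 for each row, row after row: the shift along the tool's x, y, z in cm, then the turn about the tool's z in rad, then the finger opening in cm, from 0 to 8.54. A call has 1 to 10 rows; each row shifts and turns the commanded pose from where the row before left it, along the tool's axes as they then stand; what a row does not reach is not made up. A row lasts 1/12 s, in which the tool goes at most 41.7 mm and 7.16 degrees, less where a joint would pass 70% of its speed; a pose out of reach is approached as far as the arm can. A call with a gripper value outside its range is refused whole. The fingers move at their own pace and stop on an object; the grip force is fixed at half the most. Time passes only in rows, so rows that do not move let the fingers close. It gives the time, the measured TCP pose, the force and the opening at its end, in the units of the state.
- state(): the state, without advancing time (a new reading comes with each control period).
- camera(name): name is "scene" or "top" or "wrist"; returns a dict with "color" (480x640x3 uint8, red, green, blue), "depth" (480x640 float32, m along the optical axis (not along the pixel's ray), 0 where there is no reading), "fx", "fy", "cx", "cy" (pixels), "k1" (the pictures are not rectified: a ray, as slopes to the right and down, at radius r is drawn at 1 + k1 r^2 times it, then the intrinsics apply), "position" and "orientation" of the camera in the world. Camera axes: x right, y down, z forward; pixel columns grow to the right and rows downward; lengths in m; the calibration is good to about 2 mm. A picture is of the moment at which its call begins.
- sign_off(): hands the job in, once; it reports no verdict.
Trained networks look in a picture, given as the dict that the camera call returned (one of the last four; its "shot" number tells which), for a name from the list of things; names that differ only in an ending like _2 or _b are one class to them, and where a whole thing is asked for, a point or a joint stands for the part that bears it (a point fixed in the world has none). Each returns a list of dicts, best first, with "confidence" (0 to 1); they miss things now and then, are a little off and sometimes report something else, mostly with a low value. They report only what shows in the picture. A call takes as long as a camera call. They do not tell look-alikes from the thing itself.
- masks_of(picture, query): "region" (480x640 bool, what is visible of it) and "box" ([left, top, right, bottom] in pixels, round what is visible of it).
The state is a dict: "clock": time; "joints": joint angles; "joint_velocities": joint speeds; "tau": joint torques, N m; "eef_pos": TCP position; "ee_rot": TCP orientation; "force": force on the tool from outside, world axes, zero at the start; "ft_torque": the same for the moment, N m; "gripper_width": finger opening in m.
Only numpy, scipy, OpenCV 4.12 (cv2) and the standard library are available. Lean on these libraries where they do the work, as an engineer would, in place of code of your own. Each camera call takes 0.05 s, during which the arm holds its last target. There are 200 camera calls.

## Task

Take the battery pack from the desk by its upright handle, set it on the runway of the charging bay with its round nose towards the spring gate, and slide it along the runway through the gate. Press it gently home until the connector at the back is pushed all the way in (it moves at about 10 newtons and must never feel more than 25), then let go, leaving the gate shut behind the pack. Leave the tea bottle, the pen pot and the tape dispenser where they stand.

Things in the scene. Friction and masses are not known exactly. Their poses are not given: they have to be found in the camera images.
- pack_center (a point): middle of the battery pack, 47 mm above its underside. Grey body 85 long, 70 wide, 42 mm tall, half-round nose (radius 35), flat tail; on top a black upright handle fin. x to the nose (tip 45 mm ahead of this point, tail 40 mm behind), z up. Slippery body, about 0.5 kg. Starts upright on the desk, nose within 45 degrees of the push direction.
- pack_handle (a point): grip point in the middle of the pack's handle fin, 77 mm above the underside, 30 mm over pack_center; same axes. The fin is 50 mm long (along x), 14 mm thick (y), from 42 to 94 mm above the underside. A grip near this height keeps fingers clear of the bay's lips.
- pack: the same battery pack; origin under its middle, at its underside; axes as pack_center
- bay: charging bay, a grey metal lane fixed to the desk, 310 long, 104 mm wide, floor 6 mm above the desk. Origin at desk height under the gate's middle, x along the push (runway, gate, connector), z up. Runway: x -115 to 0 mm, between 18 mm tall guides tapering from 86 to 75 mm apart. Fully home, the pack stands at y = 0, at a depth that differs from bay to bay.
- gate (a point): middle of the gate line on the bay's floor, 6 mm above the desk; axes as bay. Beyond it walls 75 mm apart (from x = 48 mm) carry pale lips (x 2 to 188 mm, underside 53 and top 56 mm above the desk, slot of 44 mm between). The pack's body runs under them, its handle in the slot, so it enters only by the gate.
- leaf_left (a joint): gate leaf on the bay's +y side, an aluminium flap 42 mm wide, 38 mm tall, on an upright hinge at the lane's side: 0 = shut, grows to 1.65 rad inwards (to +x); a spring (0.03 to 0.1 N m) shuts it once the pack's tail is about 42 mm past the gate. Going through takes some 5 N.
- leaf_right (a joint): gate leaf on the bay's -y side, mirror image of the left: 0 = shut, grows to 1.65 rad inwards
- connector (a joint): black connector block (60 mm wide, 34 mm tall, brass strips) at the back of the bay. Its mount's depth is not measured: at 0 its face stands 137 to 153 mm past the gate. The nose pushes it back (m) against about 8 N of friction and it stays where left; at 0.012 it is all the way in, at a hard stop. It starts between 0 and 0.004.
- tea: bystander: tea bottle, 62 mm across, 190 mm tall, origin at its underside
- pens: bystander: dark steel pen pot with pens, 74 mm across, 145 mm tall, origin at its underside
- tape: bystander: black tape dispenser, 55 x 140 x 82 mm, origin at its underside
- pack_nose (a point): foremost point of the pack's round nose, 45 mm ahead of its middle, 21 mm above its underside; axes as pack_center. With the pack fully home it lies 149 to 165 mm past the gate, depending on the connector's mount.
There are look-alikes about, which are no part of the job. Leave any pink or turquoise look-alike of the pack alone.

How it is judged (in metres and radians):
On the way, in this order (a step that is already met when the one before it is completed fails the run):
1. the pack sits on the runway in front of the gate, nose towards it (x of pack_center in the frame of bay between -0.085 and -0.02 m and z of pack_center in the frame of bay below 0.06 m and x of pack_nose in the frame of bay above -0.045 m and horizontal distance between pack_center and gate below 0.09 m and horizontal distance between pack_nose and gate below 0.047 m), for 0.1 s.
2. the pack has pushed both gate leaves open and is passing through (value of joint each of leaf_left, leaf_right above 1 rad and x of pack_center in the frame of bay above 0 m and z of pack_center in the frame of bay below 0.065 m), for 0.05 s.
At the end, for the whole second after the job is handed in: The connector is pushed in to within 1.5 mm of its stop, the pack stands flat in the bay, nose foremost, its nose at least 145 mm past the gate, released and at rest, and both gate leaves are shut (within 0.08 rad) (value of joint connector above 0.0105 m and value of joint each of leaf_left, leaf_right below 0.08 rad and x of pack_nose in the frame of bay above 0.145 m and z of pack_center in the frame of bay below 0.058 m and angle between pack_center's own z axis and vertical below 0.06 rad and linear speed of pack below 0.01 m/s); the robot touches nothing.
It fails at once if the connector is pressed with more than 25 N (contact force between pack and connector above 25 N).
It fails at once if a bystander is moved by more than 30 mm or tipped (distance of any of tea, pens, tape from where it was at the start of the episode above 0.03 m or angle between any of tea, pens, tape's own z axis and vertical above 0.3 rad).
It also fails if it takes over 54 s, if anything falls off the work surface, if the arm or the gripper's body presses on something with over 40 N, if the wrist force passes 120 N, or if a joint passes its speed limit or range.

## Working session

There is one attempt and no reset: what is moved stays moved. The work goes in short steps, Python scripts to look and compute and a tool call to move; the robot and the scene stay as the last step left them, time stands still between calls to the robot, and variables do not carry over. Pictures are saved under pics/ and viewed, about 8 in all and at most 12, crops included, and the job is handed in when it is done.

Besides the shell and the picture viewer there is one more tool, called after "Request:" as name(argument=value, ...) on one line, values as JSON. step_arm: Moves the arm, as the interface text tells. Its arguments: {"type":"object","properties":{"steps":{"type":"array"}},"required":["steps"]}

```bash
mkdir -p pics; cat > h.py <<'E'
from station import *
import numpy as np, cv2
from scipy.spatial.transform import Rotation as R
def camR(p):
    o=np.array(p["orientation"],float)
    return R.from_euler('xyz',o,degrees=True).as_matrix() if o.size==3 else (o if o.shape==(3,3) else R.from_quat(o).as_matrix())
def pts(p,mask):
    v,u=np.nonzero(mask&(p["depth"]>0)); d=p["depth"][v,u]
    K=np.array([[p["fx"],0,p["cx"]],[0,p["fy"],p["cy"]],[0,0,1.]])
    xy=cv2.undistortPoints(np.c_[u,v].astype(float).reshape(-1,1,2),K,np.array([p["k1"],0,0,0.]))[:,0]
    return np.c_[xy*d[:,None],d]@camR(p).T+np.array(p["position"])
def save(p,n,crop=None,s=1):
    c=p["color"]
    if crop: c=c[crop[1]:crop[3],crop[0]:crop[2]]
    cv2.imwrite("pics/"+n,cv2.resize(c[:,:,::-1],None,fx=s,fy=s,interpolation=cv2.INTER_CUBIC))
E
python3 - <<'E'
from h import *
s=state();print(s)
t=camera("top");w=camera("scene")
for n,p in(("top",t),("scene",w)):
    print(n,p["position"],p["orientation"],p["fx"],p["k1"])
    for q in("pack","bay","tea","pens","tape","connector","leaf_left"):
        for m in masks_of(p,q)[:4]:
            P=pts(p,m["region"]); print(q,round(m["confidence"],2),np.round(m["box"]),np.round(np.median(P,0),3),np.round(np.percentile(P,[2,98],axis=0),3).tolist())
both=np.hstack([t["color"],w["color"]])
cv2.imwrite("pics/a.png",t["color"][:,:,::-1]);cv2.imwrite("pics/b.png",w["color"][:,:,::-1])
E
```

```text
{'clock': 0.0, 'joints': array([70.49719186, 24.93461256,  1.43024663, 90.19007409, -0.66420927,
       64.97379358, -4.30239967]), 'joint_velocities': array([ 0.09290877, -0.08755303,  0.10257639,  0.03189096, -0.03902159,
        0.02809962,  0.02020526]), 'tau': array([-7.60442217e-04, -6.70471859e+01,  1.02420967e+00, -3.16211593e+01,
        1.55528815e-02,  1.25324269e-02,  1.14261015e-04]), 'eef_pos': array([ 0.14704673, -0.60692391,  0.23053923]), 'ee_rot': array([-1.79910199e+02,  8.27319227e-03,  1.36214937e+01]), 'force': array([-0.48014917,  0.33055189,  0.30544173]), 'ft_torque': array([ 0.00518993, -0.04216605, -0.00660012]), 'gripper_width': 0.08558384028199463}
top [0.43472142 0.05963361 1.0310551 ] [-172.71317646   -1.4550772   -88.85329583] 495.73565753799835 -0.07340690155973748
pack 0.79 [451. 210. 506. 251.] [ 0.581 -0.289  0.043] [[0.55, -0.335, 0.01], [0.627, -0.254, 0.096]]
pack 0.74 [427. 332. 471. 376.] [ 0.342 -0.22   0.043] [[0.301, -0.264, 0.01], [0.381, -0.192, 0.096]]
pack 0.72 [438. 271. 486. 312.] [ 0.465 -0.255  0.043] [[0.431, -0.3, 0.003], [0.498, 
[... 1146 characters left out ...]
0.96 [150. 156. 189. 249.] [ 0.74  -0.187  0.093] [[0.71, -0.212, 0.007], [0.765, -0.176, 0.19]]
tea 0.72 [272. 225. 414. 340.] [0.548 0.135 0.032] [[0.491, -0.061, 0.002], [0.594, 0.238, 0.057]]
pens 0.89 [476. 256. 535. 349.] [0.425 0.356 0.066] [[0.375, 0.32, 0.004], [0.445, 0.388, 0.142]]
tape 0.68 [272. 223. 411. 338.] [0.547 0.135 0.033] [[0.491, -0.059, 0.003], [0.594, 0.238, 0.057]]
tape 0.62 [357. 379. 438. 480.] [0.684 0.402 0.033] [[0.646, 0.318, 0.008], [0.708, 0.449, 0.082]]
connector 0.56 [369. 286. 388. 301.] [0.534 0.196 0.04 ] [[0.515, 0.188, 0.028], [0.553, 0.198, 0.043]]
leaf_left 0.67 [324. 241. 344. 262.] [0.518 0.044 0.026] [[0.495, 0.041, 0.009], [0.536, 0.047, 0.047]]
```

View pics/a.png

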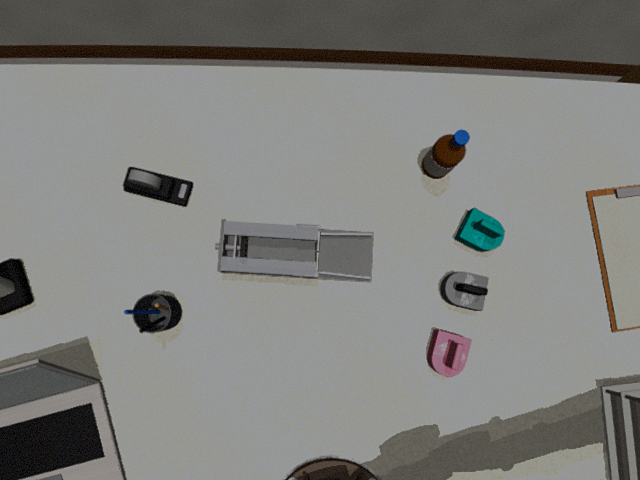

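View pics/b.png

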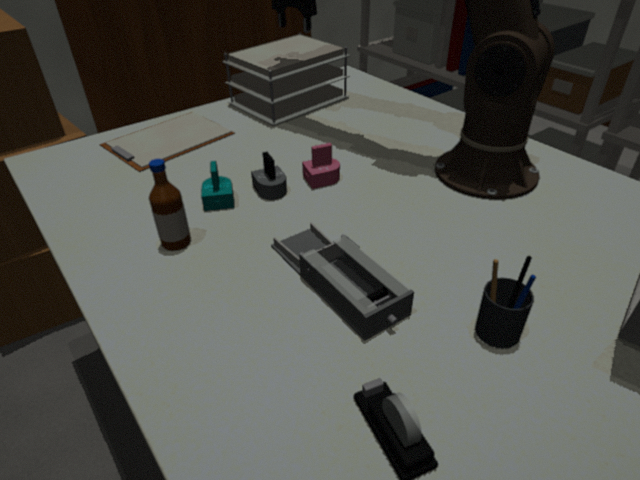

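The top view shows three pack-shaped things: turquoise (482,230), grey with a black fin (465,291) and pink (450,353). The grey one fits the description (grey body, black handle, round nose to the left, towards the bay). The bay runs from (373,255), the runway end, to (220,250), with the gate at about column 318. I'll confirm with a crop and measure the axes.

```bash
python3 - <<'E'
from h import *
t=camera("top"); full=np.ones((480,640),bool)
save(t,"c.png",(200,190,520,390),2.5)
def rect(P):
    (c,wh,a)=cv2.minAreaRect(P[:,:2].astype(np.float32)); return np.round(c,4),np.round(wh,4),round(a,2)
box=lambda l,t_,r,b:(lambda m:(m.__setitem__((slice(t_,b),slice(l,r)),True),m)[1])(np.zeros((480,640),bool))
P=pts(t,box(430,262,500,320))
fin=P[P[:,2]>.085]; body=P[(P[:,2]>.036)&(P[:,2]<.05)]
print("fin",len(fin),rect(fin),fin.mean(0)); print("body",rect(body),np.percentile(body,[1,99],axis=0).round(3))
v=np.linalg.svd(fin[:,:2]-fin[:,:2].mean(0))[2][0];print("fin dir",np.degrees(np.arctan2(v[1],v[0])))
B=pts(t,box(205,205,390,295))
lip=B[(B[:,2]>.048)&(B[:,2]<.062)];print("lips",len(lip),rect(lip),lip[:,2].mean(),np.percentile(lip,[1,99],axis=0).round(3))
al=B[(B[:,2]>.012)];print("all",rect(al))
for m in masks_of(t,"bay")[:1]: pass
# side edge lines of bay, per y slice
for y in np.arange(-.065,.235,.02):
    s=lip[(abs(lip[:,1]-y)<.01)] if y>.05 else B[(abs(B[:,1]-y)<.01)&(B[:,2]>.012)&(B[:,2]<.04)]
    if len(s)>4: print(round(y,3),np.round([s[:,0].min(),s[:,0].max(),(s[:,0].min()+s[:,0].max())/2],4),len(s))
s=camera("scene")
m=[m for m in masks_of(s,"pack")if 240<m["box"][0]<260]
if m:
    P=pts(s,m[0]["region"]);f=P[P[:,2]>.06];print("scene fin",rect(f),f.mean(0))
m=masks_of(s,"bay")[0];P=pts(s,m["region"]);l=P[(P[:,2]>.048)];print("scene lips",rect(l))
E
```

```text
fin 196 (array([ 0.4673, -0.2626]), array([0.0489, 0.0146]), 76.1) [ 0.46700893 -0.26181424  0.09403452]
body (array([ 0.4681, -0.2606]), array([0.0853, 0.0705]), 77.12) [[ 0.428 -0.304  0.037]
 [ 0.501 -0.219  0.047]]
fin dir -103.4382215597134
lips 3004 (array([0.5404, 0.1346]), array([0.2002, 0.1043]), 87.67) 0.05654535199629661 [[0.487 0.039 0.05 ]
 [0.592 0.232 0.061]]
all (array([0.5381, 0.0873]), array([0.3186, 0.1049]), 87.87)
-0.065 [0.485  0.5775 0.5313] 36
-0.045 [0.4866 0.5787 0.5326] 51
-0.025 [0.4886 0.5787 0.5337] 55
-0.005 [0.4903 0.5782 0.5343] 55
0.015 [0.4855 0.5781 0.5318] 52
0.035 [0.4844 0.5776 0.531 ] 31
0.055 [0.4849 0.5883 0.5366] 306
0.075 [0.4861 0.5899 0.538 ] 309
0.095 [0.4864 0.5892 0.5378] 285
0.115 [0.4892 0.589  0.5391] 281
0.135 [0.4904 0.5904 0.5404] 295
0.155 [0.4919 0.5919 0.5419] 290
0.175 [0.4917 0.5917 0.5417] 288
0.195 [0.493 0.593 0.543] 291
0.215 [0.4929 0.5943 0.5436] 283
scene fin (array([ 0.4683, -0.2572]), array([0.0492, 0.0141]), 78.28) [ 0.4717124  -0.24965532  0.08072508]
scene lips (array([0.5408, 0.1378]), array([0.2005, 0.1067]), 87.88)
```

View pics/c.png

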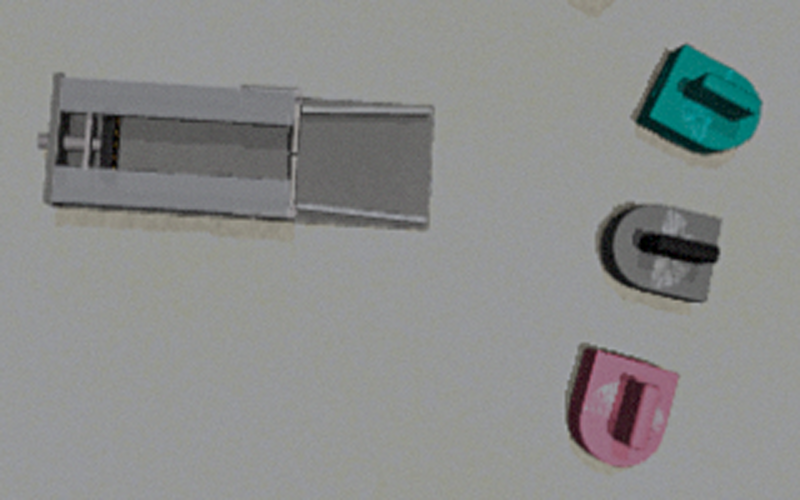

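The crop confirms it: the grey pack with the black fin is at crop (668,250), its round nose at crop x≈605, towards the bay. Its centre is about (0.4675, -0.263) at yaw 77°. The bay's push axis is at yaw 87.8° and the gate is near (0.5366, 0.04). Moving to hover.

Request:
step_arm(steps=[3.27, -2.16, 0, 0, 8.5, 3.27, -2.16, 0, 0, 8.5, 3.27, -2.16, 0, 0, 8.5, 3.27, -2.16, 0, 0, 8.5, 3.27, -2.16, 0, 0, 8.5, 3.27, -2.16, 0, 0, 8.5, 3.27, -2.16, 0, 0, 8.5, 3.27, -2.16, 0, 0, 8.5, 3.27, -2.16, 0, 0, 8.5, 3.27, -2.16, 0, 0, 8.5])

```text
clock: 1.88
eef_pos: [0.4152, -0.319, 0.2316]
ee_rot: [180.0, -0.0, 13.6]
force: [0.9, -0.3, -0.6]
gripper_width: 0.0854
```

Request:
step_arm(steps=[0, 0, 0, -0.12, 8.5, 0, 0, 0, -0.12, 8.5, 0, 0, 0, -0.12, 8.5, 0, 0, 0, -0.12, 8.5, 0, 0, 0, -0.12, 8.5, 0, 0, 0, -0.12, 8.5, 0, 0, 0, -0.12, 8.5, 0, 0, 0, -0.12, 8.5, 0, 0, 0, -0.12, 8.5, 0, 0, 0, 0, 8.5])

```text
clock: 2.72
eef_pos: [0.4141, -0.3206, 0.2314]
ee_rot: [180.0, 0.0, 75.8]
force: [0.0, 0.1, 0.4]
gripper_width: 0.085
```

```bash
cat >> h.py <<'E'
def rect(P):
    (c,wh,a)=cv2.minAreaRect(P[:,:2].astype(np.float32)); return np.round(c,4),np.round(wh,4),round(a,2)
E
python3 - <<'E'
from h import *
s=state();print(s["eef_pos"],s["ee_rot"])
t=camera("wrist"); save(t,"d.png"); print(t["position"],t["orientation"])
for m in masks_of(t,"pack"):
    P=pts(t,m["region"]); f=P[P[:,2]>.085]
    print(m["confidence"],m["box"],len(P)); 
    if len(f)>20: print("fin",rect(f),f.mean(0)); b=P[(P[:,2]>.035)&(P[:,2]<.05)];print("body",rect(b))
E
```

```text
[ 0.41408929 -0.3206131   0.23137335] [1.79992429e+02 2.96533486e-03 7.58149963e+01]
[ 0.42979557 -0.25721123  0.3739908 ] [ 1.64911035e+02 -4.94446368e-02 -1.42302722e+01]
0.85 [452.7, 86.1, 569.0, 199.5] 9157
fin (array([ 0.5859, -0.3009]), array([0.0497, 0.0153]), 61.84) [ 0.58431146 -0.3000417   0.09262851]
body (array([ 0.5845, -0.3027]), array([0.085 , 0.0701]), 62.39)
0.8 [154.7, 85.2, 263.3, 174.8] 8472
fin (array([ 0.3379, -0.2285]), array([0.0141, 0.0502]), 74.43) [ 0.33903516 -0.22881444  0.09330879]
body (array([ 0.3361, -0.2281]), array([0.0704, 0.0841]), 74.78)
0.76 [321.8, 77.9, 407.4, 180.8] 7607
fin (array([ 0.4651, -0.2633]), array([0.0502, 0.0144]), 77.95) [ 0.46465899 -0.26270064  0.09336959]
body (array([ 0.4658, -0.2615]), array([0.0839, 0.0698]), 76.86)
```

View pics/d.png

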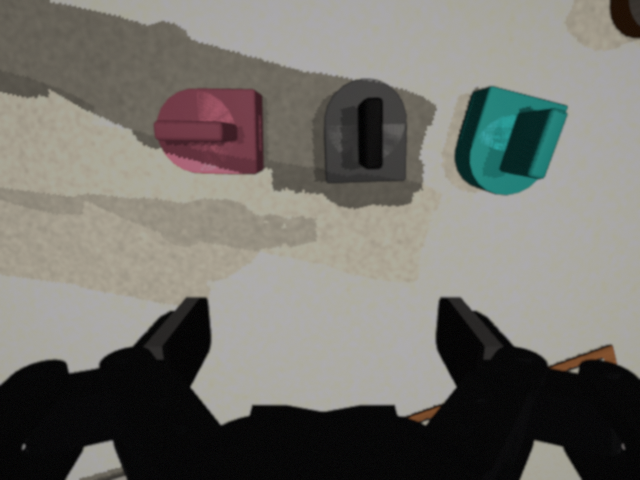

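The wrist view shows the grey pack at (366,132), nose up in the image (+y), clear of pink (210,130) and turquoise (510,140). Refined pose: (0.4655, -0.2633), yaw 77°. Descending onto the fin.

Request:
step_arm(steps=[3.4, 1.79, 0, 0, 8.5, 3.4, 1.79, 0, -0.02, 8.5, 0, 0, 3.5, 0, 8.5, 0, 0, 3.5, 0, 8.5, 0, 0, 3.5, 0, 8.5, 0, 0, 3.0, 0, 8.5, 0, 0, 2.0, 0, 8.5, 0, 0, 1.0, 0, 8.5, 0, 0, 0.6, 0, 8.5, 0, 0, 0, 0, 8.5])

```text
clock: 3.65
eef_pos: [0.4657, -0.2635, 0.0599]
ee_rot: [-180.0, -0.0, 76.6]
force: [0.4, -1.1, -0.2]
gripper_width: 0.0848
```

Request:
step_arm(steps=[0, 0, 0, 0, 3, 0, 0, 0, 0, 1.0, 0, 0, 0, 0, 1.0, 0, 0, 0, 0, 1.0, 0, 0, 0, 0, 1.0, 0, 0, 0, 0, 1.0, 0, 0, 0, 0, 1.0, 0, 0, 0, 0, 1.0])

```text
clock: 4.32
eef_pos: [0.466, -0.2638, 0.0608]
ee_rot: [180.0, 0.0, 76.6]
force: [-1.9, 0.8, 6.3]
gripper_width: 0.0131
```

Request:
step_arm(steps=[0, 0, -1.5, 0, 1.0, 0, 0, -3, 0, 1.0, 0, 0, -3.5, 0, 1.0, 3.08, 0.43, 0, 0, 1.0, 3.08, 0.43, 0, 0, 1.0, 3.08, 0.43, 0, 0, 1.0, 3.08, 0.43, 0, 0, 1.0, 3.08, 0.43, 0, 0, 1.0, 3.08, 0.43, 0, -0.1, 1.0, 0, 0, 0, -0.095, 1.0])

```text
clock: 5.15
eef_pos: [0.5353, -0.0813, 0.1401]
ee_rot: [179.9, -0.3, 88.6]
force: [0.5, 2.4, -5.2]
gripper_width: 0.013
```

Request:
step_arm(steps=[0, 0, 0, 0, 1.0, 0, 0, 0, 0, 1.0, 0, 0, 0, 0, 1.0])

```text
clock: 5.4
eef_pos: [0.5327, -0.0909, 0.1396]
ee_rot: [-179.9, 0.0, 87.6]
force: [0.2, -0.0, -6.1]
gripper_width: 0.013
```

```bash
python3 - <<'E'
from h import *
s=state();print(s["eef_pos"],s["ee_rot"],s["force"],s["gripper_width"])
t=camera("wrist"); save(t,"e.png")
for q in("bay","pack","leaf_left","leaf_right","connector"):
  for m in masks_of(t,q)[:3]:
    P=pts(t,m["region"]);print(q,round(m["confidence"],2),np.round(m["box"]),np.percentile(P,[2,50,98],axis=0).round(3).tolist())
P=pts(t,np.ones((480,640),bool)); 
P=P[(P[:,0]>.47)&(P[:,0]<.61)&(P[:,1]>-.08)&(P[:,1]<.26)]
lip=P[(P[:,2]>.05)&(P[:,2]<.062)&(P[:,1]>.03)]; print("lips",len(lip),rect(lip),lip[:,2].mean(),np.percentile(lip[:,1],[.5,1,3]))
for y in np.arange(-.065,.25,.02):
    hi=.062; lo=.05 if y>.05 else .014
    s=P[(abs(P[:,1]-y)<.004)&(P[:,2]>lo)&(P[:,2]<hi)]
    if len(s)>10:
        x=np.sort(s[:,0]); g=np.argmax(np.diff(x)); print(round(y,3),x[[0,-1]].round(4),"gap",x[[g,g+1]].round(4),len(s), "mid",((x[0]+x[-1])/2).round(4),((x[g]+x[g+1])/2).round(4))
T=camera("top")
for m in masks_of(T,"pack")[:4]:
    p=pts(T,m["region"]);print(m["confidence"],np.median(p,0).round(3))
E
```

```text
[ 0.53265842 -0.09088708  0.13956439] [-1.79893155e+02  2.81656408e-02  8.75908209e+01] [ 0.23919385 -0.02972081 -6.06570923] 0.012971984915813582
bay 0.91 [220.   0. 419. 210.] [[0.485, -0.065, 0.005], [0.534, 0.006, 0.006], [0.584, 0.057, 0.056]]
bay 0.2 [323.   9. 401.  38.] [[0.538, 0.034, 0.011], [0.559, 0.036, 0.039], [0.579, 0.04, 0.048]]
pack 0.66 [246. 179. 400. 407.] [[0.5, -0.11, 0.103], [0.533, -0.074, 0.121], [0.564, -0.047, 0.174]]
leaf_left 0.75 [238.  14. 320.  43.] [[0.492, 0.037, 0.007], [0.513, 0.038, 0.039], [0.534, 0.042, 0.048]]
leaf_right 0.96 [323.  10. 401.  40.] [[0.538, 0.034, 0.012], [0.559, 0.036, 0.039], [0.58, 0.04, 0.048]]
lips 1662 (array([0.536 , 0.0404]), array([0.0113, 0.1045]), 87.89) 0.055637670681622176 [0.03340288 0.03350623 0.03448863]
-0.065 [0.485 0.578] gap [0.4898 0.5738] 192 mid 0.5315 0.5318
-0.045 [0.4866 0.5778] gap [0.4916 0.5736] 208 mid 0.5322 0.5326
-0.025 [0.4891 0.5771] gap [0.4935 0.5734] 203 mid 0.5331 0.5334
-0.005 [0.4909 0.5773] gap [0.4953 0.5732] 213 mid 0.5341 0.5342
0.015 [0.4926 0.5772] gap [0.4971 0.5729] 240 mid 0.5349 0.535
0.035 [0.4841 0.5882] gap [0.5352 0.537 ] 3637 mid 0.5362 0.5361
0.81 [ 0.528 -0.066  0.122]
0.59 [ 0.334 -0.208  0.043]
```

View pics/e.png

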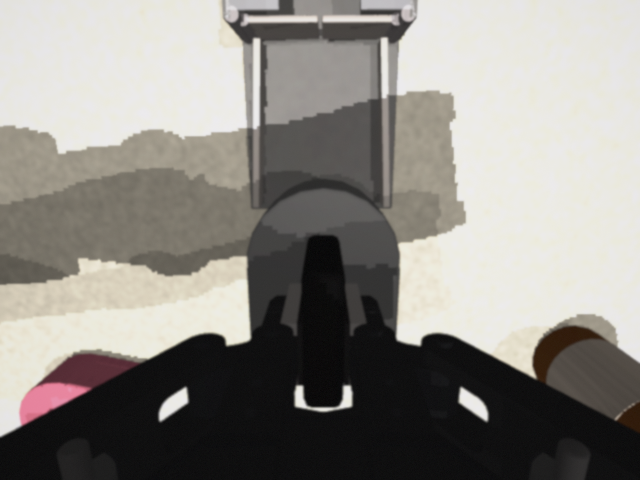

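The wrist view shows the held pack (322,250) centred ahead of the runway (guides at columns 256 and 385) and the shut gate at row ~20. The lane's centre line is x ≈ 0.5315 + 0.0435·(y + 0.065), with the gate at y ≈ 0.038. Moving over the runway, then lowering.

Request:
step_arm(steps=[2.3, -0.08, 0, 0, 1.0, 2.3, -0.08, 0, 0, 1.0, 2.3, -0.06, 0, 0, 1.0, 0, 0, 1, 0, 1.0, 0, 0, 1.5, 0, 1.0, 0, 0, 1.5, 0, 1.0, 0, 0, 1.2, 0, 1.0, 0, 0, 0.8, 0, 1.0, 0, 0, 0.4, 0, 1.0, 0, 0, 0.3, 0, 1.0])

```text
clock: 6.63
eef_pos: [0.5341, -0.0208, 0.073]
ee_rot: [-180.0, -0.0, 87.8]
force: [0.2, 0.3, -5.9]
gripper_width: 0.0131
```

Request:
step_arm(steps=[0, 0, 0.15, 0, 1.0, 0, 0, 0.15, 0, 1.0, 0, 0, 0.1, 0, 1.0, 0, 0, 0, 0, 1.0])

```text
clock: 6.97
eef_pos: [0.5342, -0.0208, 0.0695]
ee_rot: [180.0, 0.0, 87.8]
force: [-0.2, 1.1, -5.3]
gripper_width: 0.0131
```

Request:
step_arm(steps=[0, -0.06, 0.1, 0, 1.0, 0, 0, 0.1, 0, 1.0, 0, 0, 0.05, 0, 1.0, 0, 0, 0, 0, 1.0])

```text
clock: 7.3
eef_pos: [0.5335, -0.0207, 0.0669]
ee_rot: [180.0, 0.0, 87.8]
force: [-0.1, 0.3, -4.9]
gripper_width: 0.0134
```

Request:
step_arm(steps=[0, 0, 0.05, 0, 1.0, 0, 0, 0.05, 0, 1.0, 0, 0, 0, 0, 1.0, 0, 0, 0, 0, 1.0])

```text
clock: 7.63
eef_pos: [0.5342, -0.0207, 0.0667]
ee_rot: [179.9, 0.0, 87.8]
force: [-1.8, -1.0, 5.5]
gripper_width: 0.0132
```

```bash
python3 - <<'E'
from h import *
s=state();print(s["eef_pos"],s["ee_rot"],s["force"],s["ft_torque"])
T=camera("top")
for m in masks_of(T,"pack")[:3]:
    p=pts(T,m["region"]);print(round(m["confidence"],2),np.round(m["box"]),np.percentile(p,[2,50,98],axis=0).round(3).tolist())
S=camera("scene"); save(S,"f.png",(250,180,430,350),3.5)
W=camera("wrist")
for m in masks_of(W,"pack")[:1]:
    p=pts(W,m["region"]); b=p[(p[:,2]>.04)&(p[:,2]<.055)];print("body top",b[:,2].mean(),rect(b),b[:,1].max(),np.percentile(b[:,0],[.5,99.5]))
for q in("leaf_left","leaf_right"):
  for m in masks_of(W,q)[:1]: print(q,np.percentile(pts(W,m["region"]),[5,50,95],axis=0).round(3).tolist())
E
```

```text
[ 0.53418413 -0.02066091  0.06674084] [1.79907736e+02 6.10006454e-03 8.78156618e+01] [-1.78328558 -0.95885332  5.52198551] [0.17948454 0.53879783 0.0292948 ]
0.86 [453. 208. 506. 251.] [[0.55, -0.337, 0.011], [0.582, -0.29, 0.043], [0.629, -0.253, 0.096]]
0.73 [325. 238. 344. 274.] [[0.5, -0.011, 0.005], [0.52, 0.01, 0.048], [0.554, 0.024, 0.259]]
body top 0.047978661595751974 (array([ 0.5338, -0.0093]), array([0.0678, 0.07  ]), 89.07) 0.024616959235187065 [0.49947013 0.56776961]
leaf_left [[0.494, 0.038, 0.042], [0.514, 0.04, 0.047], [0.532, 0.042, 0.048]]
leaf_right [[0.539, 0.036, 0.042], [0.557, 0.038, 0.047], [0.577, 0.04, 0.048]]
```

View pics/f.png

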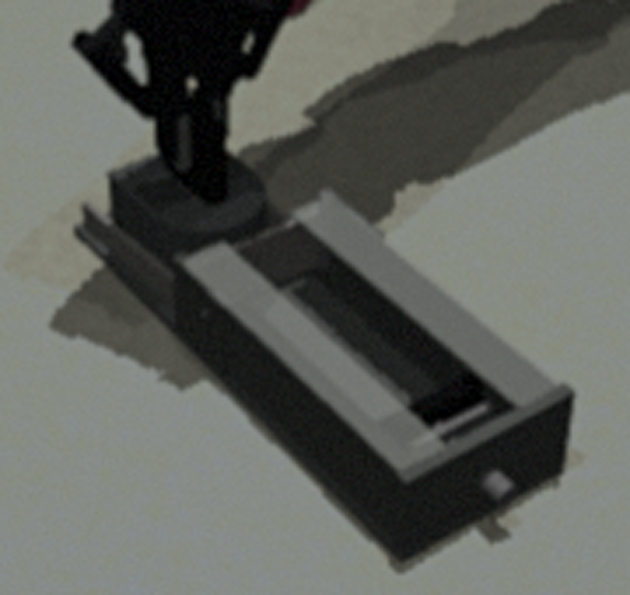

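The scene crop shows the pack on the runway between the guides (body at crop (185,205)), nose at the shut gate. The wrist depth puts the nose at y=0.0246, about 13 mm short of the gate, with the body top at 48 mm, so it sits flat on the floor. I'll ease the downward force and slide through.

Request:
step_arm(steps=[0, -0.05, -0.1, 0, 1.0, 0.4, 0, 0, 0, 1.0, 0.8, 0, 0, 0, 1.0, 0.8, 0, 0, 0, 1.0, 0.8, 0, 0, 0, 1.0, 0.8, 0, 0, 0, 1.0, 0.8, 0, 0, 0, 1.0, 0.8, 0, 0, 0, 1.0, 0.8, 0, 0, 0, 1.0, 0.8, 0, 0, 0, 1.0])

```text
clock: 8.82
eef_pos: [0.5357, 0.0477, 0.0669]
ee_rot: [180.0, 0.0, 87.8]
force: [0.5, -3.7, -0.0]
gripper_width: 0.013
```

Request:
step_arm(steps=[0.8, 0, 0, 0, 1.0, 0.8, 0, 0, 0, 1.0, 0.8, 0.02, 0, 0, 1.0, 0.8, 0, 0, 0, 1.0, 0.8, 0, 0, 0, 1.0, 0.8, 0, 0, 0, 1.0, 0.8, 0, 0, 0, 1.0, 0.6, 0, 0, 0, 1.0, 0.3, 0, 0, 0, 1.0, 0, 0, 0, 0, 1.0])

```text
clock: 9.65
eef_pos: [0.5381, 0.1137, 0.0668]
ee_rot: [180.0, -0.1, 87.9]
force: [0.2, 2.0, -1.2]
gripper_width: 0.0137
```

```bash
python3 - <<'E'
from h import *
s=state();print(s["eef_pos"],s["ee_rot"],s["force"],s["ft_torque"])
S=camera("scene"); save(S,"g.png",(250,160,430,350),3.1)
W=camera("wrist")
for q in("pack","connector","leaf_left","leaf_right"):
  for c in(W,S):
    for m in masks_of(c,q)[:2]: print(q,c["shot"],round(m["confidence"],2),np.percentile(pts(c,m["region"]),[3,50,97],axis=0).round(3).tolist())
E
```

```text
[0.5381446  0.1137175  0.06677532] [ 1.79994624e+02 -6.13483056e-02  8.79003754e+01] [ 0.16743885  2.00611128 -1.1863868 ] [ 0.53299174  0.05417775 -0.04987549]
pack 12 0.92 [[0.519, 0.095, 0.036], [0.538, 0.134, 0.049], [0.559, 0.157, 0.101]]
pack 12 0.38 [[0.52, 0.184, 0.028], [0.542, 0.189, 0.042], [0.563, 0.201, 0.043]]
pack 11 0.98 [[0.346, -0.261, 0.003], [0.365, -0.221, 0.039], [0.385, -0.194, 0.092]]
pack 11 0.71 [[0.553, -0.335, -0.001], [0.597, -0.274, 0.039], [0.632, -0.249, 0.092]]
connector 12 0.65 [[0.52, 0.183, 0.026], [0.542, 0.189, 0.042], [0.563, 0.201, 0.043]]
connector 11 0.67 [[0.518, 0.084, 0.022], [0.544, 0.14, 0.048], [0.556, 0.161, 0.099]]
leaf_right 11 0.45 [[0.377, 0.323, 0.007], [0.424, 0.357, 0.066], [0.445, 0.388, 0.138]]
leaf_right 11 0.36 [[0.515, 0.188, 0.028], [0.534, 0.196, 0.04], [0.553, 0.198, 0.043]]
```

View pics/g.png

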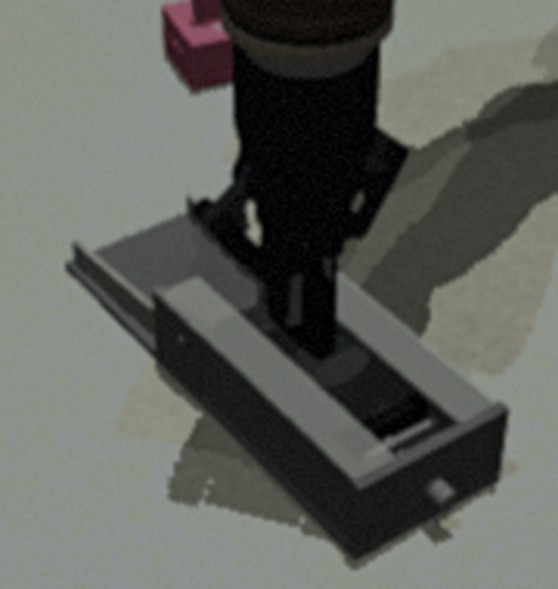

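The scene crop shows the pack under the lips (crop (345,365)), its handle in the slot, heading for the connector (crop (400,415)). The nose is at y≈0.158 and the connector face at ≈0.183, so there are 25 mm to go. Moving closer, then slowly.

Request:
step_arm(steps=[0.4, 0, 0, 0, 1.0, 0.4, 0.02, 0, 0, 1.0, 0.4, 0, 0, 0, 1.0, 0.3, 0, 0, 0, 1.0, 0.2, 0, 0, 0, 1.0, 0.1, 0, 0, 0, 1.0, 0.1, 0, 0, 0, 1.0, 0, 0, 0, 0, 1.0])

```text
clock: 10.82
eef_pos: [0.5391, 0.1314, 0.0668]
ee_rot: [180.0, -0.0, 87.8]
force: [0.5, -0.3, -0.8]
gripper_width: 0.0134
```

Request:
step_arm(steps=[0.1, 0, 0, 0, 1.0, 0.1, 0, 0, 0, 1.0, 0.1, 0, 0, 0, 1.0, 0.1, 0, 0, 0, 1.0, 0.1, 0, 0, 0, 1.0, 0.1, 0, 0, 0, 1.0])

```text
clock: 11.32
eef_pos: [0.5394, 0.1372, 0.0668]
ee_rot: [180.0, 0.0, 87.8]
force: [-0.3, -1.9, 0.1]
gripper_width: 0.013
```

Request:
step_arm(steps=[0.1, 0, 0, 0, 1.0, 0.1, 0, 0, 0, 1.0, 0.1, 0, 0, 0, 1.0, 0.1, 0, 0, 0, 1.0])

```text
clock: 11.65
eef_pos: [0.5395, 0.1392, 0.0669]
ee_rot: [-180.0, 0.2, 87.8]
force: [-2.7, -10.3, 10.2]
gripper_width: 0.0133
```

Request:
step_arm(steps=[0.1, 0, 0, 0, 1.0, 0.1, 0, 0, 0, 1.0, 0.1, 0, 0, 0, 1.0])

```text
clock: 11.9
eef_pos: [0.5396, 0.1408, 0.067]
ee_rot: [-180.0, 0.3, 87.7]
force: [-2.3, -11.1, 10.3]
gripper_width: 0.0133
```

Request:
step_arm(steps=[0.1, 0, 0, 0, 1.0, 0.1, 0, 0, 0, 1.0, 0.1, 0, 0, 0, 1.0])

```text
clock: 12.15
eef_pos: [0.5397, 0.1438, 0.0671]
ee_rot: [-180.0, 0.3, 87.7]
force: [-2.0, -12.2, 9.7]
gripper_width: 0.013
```

Request:
step_arm(steps=[0.1, 0, 0, 0, 1.0, 0.1, 0, 0, 0, 1.0])

```text
clock: 12.32
eef_pos: [0.5399, 0.1458, 0.0671]
ee_rot: [-180.0, 0.3, 87.7]
force: [-1.8, -12.0, 10.3]
gripper_width: 0.0131
```

Request:
step_arm(steps=[0.05, 0, 0, 0, 1.0, 0.05, 0, 0, 0, 1.0])

```text
clock: 12.48
eef_pos: [0.5399, 0.1469, 0.0671]
ee_rot: [-180.0, 0.2, 87.7]
force: [-1.6, -11.9, 10.1]
gripper_width: 0.013
```

Still moving at about 12 N. Continuing in half-millimetre steps.

Request:
step_arm(steps=[0.05, 0, 0, 0, 1.0, 0.05, 0, 0, 0, 1.0])

```text
clock: 12.65
eef_pos: [0.5399, 0.1478, 0.067]
ee_rot: [-180.0, 0.3, 87.7]
force: [-2.2, -11.1, 10.0]
gripper_width: 0.0132
```

Request:
step_arm(steps=[0.05, 0, 0, 0, 1.0, 0.05, 0, 0, 0, 1.0])

```text
clock: 12.82
eef_pos: [0.54, 0.1486, 0.0671]
ee_rot: [-180.0, 0.3, 87.7]
force: [-2.4, -13.1, 12.8]
gripper_width: 0.0132
```

Request:
step_arm(steps=[0.05, 0, 0, 0, 1.0, 0, 0, 0, 0, 1.0])

```text
clock: 12.98
eef_pos: [0.54, 0.1486, 0.0671]
ee_rot: [-180.0, 0.3, 87.7]
force: [-1.7, -12.8, 11.4]
gripper_width: 0.0131
```

Request:
step_arm(steps=[0.05, 0, 0, 0, 1.0, 0, 0, 0, 0, 1.0])

```text
clock: 13.15
eef_pos: [0.5399, 0.1487, 0.0671]
ee_rot: [-180.0, 0.3, 87.6]
force: [-1.8, -14.4, 12.6]
gripper_width: 0.0133
```

Request:
step_arm(steps=[0.05, 0, 0, 0, 1.0, 0, 0, 0, 0, 1.0])

```text
clock: 13.32
eef_pos: [0.54, 0.1488, 0.0672]
ee_rot: [-180.0, 0.4, 87.6]
force: [-2.9, -16.2, 13.7]
gripper_width: 0.013
```

The pack is at the hard stop: force rose from 12.8 to 16.2 N over 0.2 mm. I'll relax the push, release and lift.

Request:
step_arm(steps=[-0.15, 0, -0.05, 0, 1.0, -0.15, 0, -0.05, 0, 1.0, 0, 0, 0, 0, 1.0])

```text
clock: 13.57
eef_pos: [0.5393, 0.1486, 0.0671]
ee_rot: [-179.9, 0.1, 87.7]
force: [-0.2, -6.9, -2.4]
gripper_width: 0.0135
```

Request:
step_arm(steps=[0, 0, 0, 0, 3, 0, 0, 0, 0, 4, 0, 0, 0, 0, 5, 0, 0, 0, 0, 5, 0, 0, 0, 0, 5, 0, 0, -1, 0, 5, 0, 0, -3, 0, 5, 0, 0, -4, 0, 5, 0, 0, -4, 0, 5, 0, 0, -3, 0, 5])

```text
clock: 14.4
eef_pos: [0.5402, 0.1514, 0.2219]
ee_rot: [179.9, -0.1, 87.9]
force: [1.5, -0.2, -0.1]
gripper_width: 0.05
```

Request:
step_arm(steps=[-3, 0, -2, 0, 5, -3.5, 0, -2, 0, 5, -3.5, 0, 0, 0, 5, -3.5, 0, 0, 0, 5, -3.5, 0, 0, 0, 5, -3.5, 0, 0, 0, 5, -3, 0, 0, 0, 5, 0, 0, 0, 0, 5])

```text
clock: 15.07
eef_pos: [0.5301, -0.0919, 0.2583]
ee_rot: [-180.0, 0.2, 87.3]
force: [0.0, -0.0, -0.3]
gripper_width: 0.0502
```

```bash
python3 - <<'E'
from h import *
s=state();print(s["clock"],s["eef_pos"],s["force"])
W=camera("wrist");S=camera("scene");T=camera("top")
a=cv2.resize(T["color"][200:300,200:400],(700,350));b=cv2.resize(S["color"][200:350,250:430],(420,350))
cv2.imwrite("pics/i.png",cv2.resize(np.hstack([a,b]),(800,250))[:,:,::-1]); save(W,"w.png")
for c in(W,S,T):
  for q in("pack","connector","leaf_left","leaf_right"):
    for m in masks_of(c,q)[:3]:
      P=pts(c,m["region"])
      if len(P)and .48<np.median(P[:,0])<.6 and np.median(P[:,1])>-.05:
        print(q,c["shot"],round(m["confidence"],2),np.percentile(P,[3,50,97],axis=0).round(3).tolist())
        f=P[P[:,2]>.085]
        if q=="pack" and len(f)>20: print("fin",rect(f),f.mean(0))
E
```

```text
15.0667 [ 0.53011601 -0.09185285  0.25833425] [ 0.01506208 -0.04661428 -0.33670455]
connector 13 0.16 [[0.538, 0.034, 0.006], [0.561, 0.037, 0.041], [0.579, 0.047, 0.048]]
leaf_left 13 0.6 [[0.493, 0.037, 0.014], [0.512, 0.039, 0.043], [0.533, 0.042, 0.048]]
leaf_right 13 0.39 [[0.487, -0.07, 0.005], [0.535, 0.022, 0.007], [0.584, 0.087, 0.057]]
pack 14 0.97 [[0.521, 0.118, 0.044], [0.546, 0.164, 0.058], [0.556, 0.194, 0.1]]
fin (array([0.541 , 0.1518]), array([0.0512, 0.015 ]), 86.21) [0.54346524 0.15520387 0.09519574]
leaf_left 14 0.48 [[0.496, 0.041, 0.01], [0.519, 0.044, 0.027], [0.536, 0.046, 0.046]]
leaf_left 14 0.37 [[0.492, -0.058, 0.003], [0.565, 0.143, 0.036], [0.594, 0.238, 0.056]]
leaf_right 14 0.18 [[0.497, 0.042, 0.01], [0.519, 0.044, 0.027], [0.536, 0.046, 0.046]]
pack 15 0.7 [[0.521, 0.107, 0.032], [0.538, 0.145, 0.049], [0.562, 0.187, 0.102]]
fin (array([0.5395, 0.1477]), array([0.0504, 0.0142]), 88.03) [0.53882903 0.14703189 0.09967782]
leaf_right 15 0.58 [[0.542, 0.033, 0.009], [0.563, 0.038, 0.048], [0.58, 0.04, 0.057]]
leaf_right 15 0.5 [[0.487, -0.068, 0.004], [0.537, 0.068, 0.024], [0.587, 0.227, 0.059]]
```

View pics/w.png

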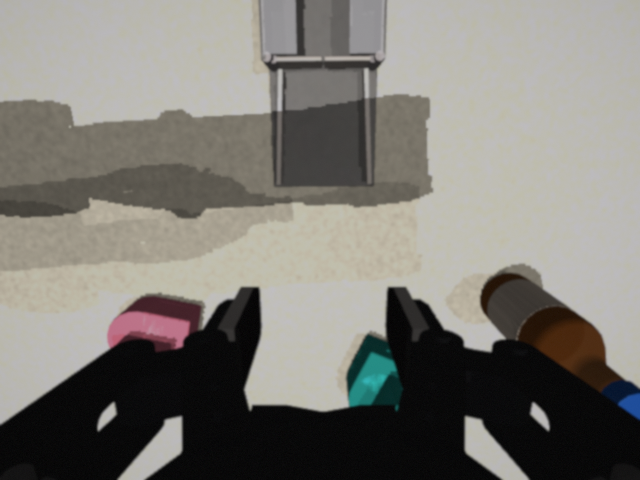

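The wrist view shows both leaves shut in a straight line at row 60 (columns 268–380), with the runway empty. The fin stands at y≈0.148, where the hard stop was felt. Handing in.

```bash
python3 -c "
from station import *
print(sign_off())"
```

```text
the job is handed in; nothing more can be done
None
```

The grey battery pack is pressed home in the charging bay and released, with the gate shut behind it. I handed the job in at about 15 s on the robot's clock; the sign-off reports no verdict.

- **Pick and slide:** I took the pack by its fin, set it on the runway with its nose about 13 mm short of the gate, and slid it through. The pink and turquoise look-alikes were left alone.
- **Connector:** It moved back about 10 mm at about 12 N. The wrist force then rose to 16 N with almost no further travel, which I took as the hard stop. That was the highest wrist reading at the end of any move, against the limit of 25 N. I did not measure the connector's travel directly, so its being all the way in rests on that force rise.
- **Last checks:** The top camera put the fin at y = 0.148 m, where the stop was felt. That puts the nose about 155 mm past the gate. The scene camera read about 4 mm further along, which matches the offset it showed all along. The wrist picture showed both gate leaves shut and in line.
- **Bystanders:** The arm kept well clear of the tea bottle, pen pot and tape dispenser throughout. I did not measure their positions again at the end.

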